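# Make the mandoline slicer safe to put away

### The job

The slicing is done: make the mandoline slicer safe to put away with light fingertip pushes alone, taking hold of nothing and lifting nothing. First push the thickness tab on its left-hand side away from you to its stop, so that no finger passes an open blade and the ramp lies level with it; then push the food holder along the rails until its spring catch drops into the parking notch and the holder sits locked over the blade. Leave the slicer standing about where it is, and the things round it undisturbed.

Things in the scene. Friction and masses are not known exactly. Their poses are not given: they have to be found in the camera images.
- slicer: Mandoline slicer, loose on the worktop (1.3 kg, rubber feet; slides if pushed with 9 to 17 N), 310 mm long, black grip at its near end. Origin on the worktop under the middle; x along the rails away from the robot, y left. Steel rails at y = +-56 mm, tops 48 mm up; ramp and deck 42 mm up; near grip x = -166 to -132 mm; hinged ribbed ramp from the grip to the blade, which lies across at x = 30 to 52 mm.
- tab (a joint): Thickness tab (m): how far the tab stands from its stop; 0 = pushed home away from the robot, ramp level with the blade; up to 0.036 nearer the robot, ramp then 6 mm lower at the blade. Slides along the slicer's x with about 2.5 N of friction and stays where it is left.
- tab_center (a point): Centre of the white upright tab that sticks out from the left-hand rail: 12 mm thick along the rails, 30 mm wide across them (slicer y = 74 to 104 mm), 28 mm high (36 to 64 mm above the worktop), free air below it. At home it is at x = -45 mm of the slicer.
- tab_near: The half of the upright tab nearer the robot, whose flat near face is to be pushed. Origin at its centre, 3 mm nearer the robot than the tab's.
- tab_far: The half of the upright tab away from the robot; fingers pressing on both halves count as gripping it. Origin at its centre.
- holder (a joint): Food holder along the rails (m): 0 = locked, its catch in the parking notch; negative = that much nearer the robot. It takes 2 to 4 N to slide; over the last 25 to 7 mm before the notch the catch rides up a short rise (4 to 7 N), then the push falls to nearly nothing as the catch drops in, and a solid stop block follows at +0.001.
- holder_back (a point): Middle of the flat upright near face of the food holder's white body, 68 mm above the worktop. The face is 84 mm wide, from 50 to 84 mm above the worktop; below it lies only the ramp, at 42 mm. The body is 92 mm long, its round black palm rest reaches 100 mm above the worktop; base plate 118 mm wide.
- holder_near: The half of the food holder's body and palm rest nearer the robot. Origin at its centre, 23 mm beyond the near face, 67 mm above the worktop.
- holder_far: The half of the food holder's body and palm rest away from the robot; fingers pressing on both halves count as gripping it. Origin at its centre, 69 mm beyond the near face.
- catch (a joint): Spring catch (m): steel pin in a small black housing on the right-hand side of the holder (slicer y = -72 mm). Its ball tip rides at 0.004 on an aluminium track outside the right-hand rail, climbs to 0.007 just before the notch and drops to 0 in it; its round head then stands 10 mm out of the housing instead of 14 to 17 mm.
- park_notch (a point): Middle of the square notch, 14 mm wide, in the track along the right-hand rail, between the short rise (3 mm) and the stop block (6 mm above the track); at x = 35 mm, y = -72 mm, z = 40 mm of the slicer.
- soup_tin: Bystander: food tin, 75 mm across, 58 mm high, to the right of the slicer. Origin at its underside.
- mug_stripe: Bystander: striped mug, 84 mm across and 123 mm with its handle, 91 mm high, at the right, farther back. Origin at its underside.
- salt_shaker: Bystander: salt shaker, 44 mm across, 90 mm high, close by the left-hand far side of the slicer. Origin at its underside.
- honey_jar: Bystander: jar with a lid, 62 mm across, 86 mm high, at the back on the left. Origin at its underside.
- peg_b: Bystander: clothes peg lying close by the right-hand side of the slicer, 72 x 15 mm, 12 mm high. Origin at its underside.
- pen: Bystander: pen lying at the front on the right, 135 mm long, 17 mm thick. Origin at its underside.

How it is judged:
By the outcome, as a careful person would: the job done as asked, in the order asked, and still so for the second after the job is handed in, with the robot touching nothing.
It also fails if it takes over 45 s, if anything falls off the work surface, if the arm or the gripper's body presses on something with over 40 N, if the wrist force passes 120 N, or if a joint passes its speed limit or range.

### The arm

A 6-joint arm with a two-finger parallel gripper is mounted at the origin on a cart in front of the work surface, level with it; the furniture and walls round the work are solid. World frame = base frame: x ahead of the robot, y to its left, z up, the work surface at z = 0. Lengths are in m, angles in rad, forces in N, time in s.
With the tool pointing down it reaches from about 0.3 to 0.875 m from the base axis. Payload 6.4 kg.
Tool frame: the origin (TCP) lies between the finger pads; the fingertips stand 19 mm ahead of it and the grasp point (between the pads) is the TCP (ctrl.tips_ahead is the z of the fingertips in the tool frame, in m); z points along the fingers, y is the line along which they close (so a half turn about z gives the same grasp; the last joint's range is limited). The gripper opens to 85 mm and grips with 20 to 120 N. Pads are 22 mm wide; open, the fingers measure 114 mm over their backs; the gripper's body (76 mm by 85 mm) begins 54 mm behind the grasp point. The pads swing forward as they close: fully open they stand 13 mm farther back than shut.
Start: joints at [1.032, 0.181, 1.607, -0, 1.354, -0.206], TCP at [0.188, 0.543, 0.25] pointing down, gripper open.
Joint ranges: [-2.99, 2.99], [-0.89, 2.07], [0.3, 2.58], [-1.14, 4.28], [0, 2.63], [-3.12, 3.12]. Speed limits (rad/s): [2.57, 2.57, 3.01, 3.14, 3.14, 3.14].

### API

Orientations are given as a unit quaternion [w, x, y, z].
In Python, from bench import readout, vision, ctrl gives the robot as it stands.
- The arm moves only by the tool play_rows, never from a script. Its arguments are lists of equal length, an entry for each row: "xyz": the shift along the tool's x, y, z in mm, a list of three; "rot": the turn, a rotation vector about the tool's x, y, z in rad, a list of three; "grip": the opening, from 0 (shut) to 1 (fully open). In form: {"xyz": [[x, y, z], ...], "rot": [[rx, ry, rz], ...], "grip": [grip, ...]}. A call has exactly 10 rows; each row is the pose to reach, as a shift and turn from the pose commanded when the call began, along the tool's axes at that moment; what a row does not reach only later rows make up. A row lasts 1/8 s, in which the tool goes at most 62.5 mm and 10.7 degrees, less where a joint would pass 70% of its speed; a pose out of reach is approached as far as the arm can. A call with a gripper value outside its range is refused whole. The fingers move at their own pace and stop on an object; the grip force is fixed at half the most. Time passes only in rows, so rows that repeat a pose let the fingers close, or fill a call up. It gives the time, the measured TCP pose, the force, the opening and the grip force at its end, in the units of the state.
- readout.get_obs(): the state, without advancing time (a new reading comes with each control period).
- vision.camera(name): name is "scene" or "top" or "wrist"; returns a dict with "color" (420x560x3 uint8, red, green, blue), "depth" (420x560 float32, m along the optical axis (not along the pixel's ray), 0 where there is no reading), "camera_matrix" (3x3 intrinsics, pixels), "k1" (the pictures are not rectified: a ray, as slopes to the right and down, at radius r is drawn at 1 + k1 r^2 times it, then the intrinsics apply), "extrinsics" (4x4, takes a point from camera to world coordinates); the wrist camera has in their place "hand_eye" (4x4, takes a point from camera to tool coordinates, whose origin is the TCP and whose axes are the flange's). Camera axes: x right, y down, z forward; pixel columns grow to the right and rows downward; lengths in m; the calibration is good to about 2 mm. A picture is of the moment at which its call begins: read the wrist's pose just before it.
- ctrl.hand_in(): hands the job in; it is judged then, once.
The state is a dict: "time_s": time; "q": joint angles; "dq": joint speeds; "joint_efforts": joint torques, N m; "eef_pos": TCP position; "eef_rot": TCP orientation; "wrist_force": force on the tool from outside, world axes, zero at the start; "torque": the same for the moment, N m; "opening": opening from 0.0 (shut) to 1.0 (fully open); "grasp_force": force on a finger pad.
Only numpy, scipy, OpenCV 4.12 (cv2) and the standard library are available. Lean on these libraries where they do the work, as an engineer would, in place of code of your own. Each camera call takes 0.05 s, during which the arm holds its last target. There are 200 camera calls.

## Working session

There is one attempt and no reset: what is moved stays moved. The work goes in short steps, Python scripts to look and compute and a tool call to move; the robot and the scene stay as the last step left them, time stands still between calls to the robot, and variables do not carry over. Pictures are saved under pics/ and viewed, at most 10 in all, crops included, and the job is handed in when it is done.

Besides the shell and the picture viewer there is one more tool, called after ">>>" as name(argument=value, ...) on one line, values as JSON. play_rows: Moves the arm, as the interface text tells. Its arguments: {"type":"object","properties":{"xyz":{"type":"array","items":{"type":"array","items":{"type":"number"}}},"rot":{"type":"array","items":{"type":"array","items":{"type":"number"}}},"grip":{"type":"array","items":{"type":"number"}}},"required":["xyz","rot","grip"]}

```bash
ls; mkdir -p pics
cat > h.py <<'E'
import numpy as np, cv2
from bench import readout, vision, ctrl
def save(n,d): cv2.imwrite(f'pics/{n}.png',d['color'][:,:,::-1])
def cloud(d,T=None):
    K=np.array(d['camera_matrix']);z=d['depth'];h,w=z.shape
    u,v=np.meshgrid(np.arange(w),np.arange(h))
    p=np.stack([u,v],-1).reshape(-1,1,2).astype(float)
    n=cv2.undistortPoints(p,K,np.array([d['k1'],0,0,0.])).reshape(h,w,2)
    P=np.dstack([n[...,0]*z,n[...,1]*z,z])
    E=np.array(d['extrinsics']) if T is None else T
    W=P@E[:3,:3].T+E[:3,3]; W[z==0]=np.nan
    return W
E
python3 - <<'E'
from h import *
o=readout.get_obs(); print({k:np.round(v,3) for k,v in o.items()}, ctrl.tips_ahead)
for n in('top','scene'):
    d=vision.camera(n); save(n+'0',d); np.save(n+'0.npy',cloud(d)); print(n,np.round(d['extrinsics'],3).tolist())
E
```

```text
pics
{'time_s': np.float64(0.0), 'q': array([ 1.032,  0.182,  1.608,  0.   ,  1.354, -0.206]), 'dq': array([-0.   ,  0.001, -0.001,  0.   ,  0.002, -0.   ]), 'joint_efforts': array([-2.0000e-03, -4.4487e+01, -3.5134e+01, -0.0000e+00,  9.0000e-03,
        0.0000e+00]), 'eef_pos': array([0.188, 0.543, 0.249]), 'eef_rot': array([-0.   ,  0.166,  0.986, -0.001]), 'wrist_force': array([-0.497, -0.004, -0.324]), 'torque': array([-0.003, -0.029,  0.012]), 'grasp_force': np.float64(0.0), 'opening': np.float64(1.001)} 0.019
top [[0.007, -0.983, 0.185, 0.422], [-1.0, -0.011, -0.019, -0.094], [0.02, -0.185, -0.983, 1.077], [0.0, 0.0, 0.0, 1.0]]
scene [[-0.488, -0.737, 0.468, 0.138], [-0.873, 0.413, -0.26, 0.151], [-0.002, -0.535, -0.845, 0.891], [0.0, 0.0, 0.0, 1.0]]
```

View pics/top0.png

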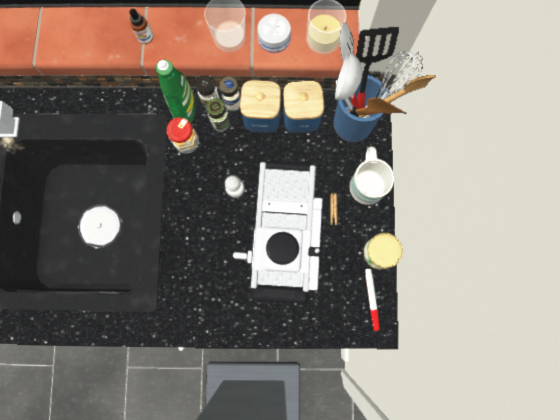

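View pics/scene0.png

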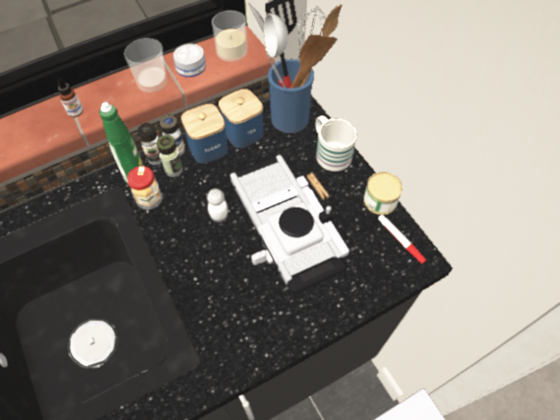

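The top picture shows the slicer upright from about (285,165) to (280,295). The tab is at (242,256), the holder at (278,250), the salt shaker at (234,186) and the peg at (334,208). The scene view agrees with this. Next I'll measure the slicer's pose.

Run:
```python
from h import *
t=np.load('top0.npy'); s=np.load('scene0.npy')
for (u,v) in [(242,256),(278,250),(256,230),(313,180),(259,180),(280,293),(285,167),(234,186),(334,208),(260,250),(270,270)]:
    print((u,v),np.round(t[v,u],3))
# dense map at heights
for nm,c in (('top',t),('scene',s)):
    P=c.reshape(-1,3); P=P[~np.isnan(P[:,0])]
    m=(P[:,2]>.028)&(P[:,2]<.058)&(P[:,0]>.2)&(P[:,0]<.62)&(P[:,1]>-.22)&(P[:,1]<-.0)
    Q=P[m]
    for x0 in np.arange(.26,.60,.02):
        b=Q[(Q[:,0]>=x0)&(Q[:,0]<x0+.02)]
        if len(b): print(nm,round(x0+.01,3),len(b),np.round([b[:,1].min(),b[:,1].max()],3))
    h=P[(P[:,2]>.074)&(P[:,2]<.092)&(P[:,0]>.2)&(P[:,0]<.5)&(P[:,1]>-.2)&(P[:,1]<0)]
    r=cv2.minAreaRect((h[:,:2]*1000).astype(np.float32)); print('holder',r)
    w=P[(P[:,2]>.05)&(P[:,2]<.07)&(P[:,0]>.2)&(P[:,0]<.5)&(P[:,1]>-.06)&(P[:,1]<0.06)]
    print('tab',len(w),np.round([w.min(0),w.max(0),w.mean(0)],3) if len(w) else '')
```

```text
(242, 256) [ 0.507 -0.016  0.063]
(278, 250) [ 0.517 -0.093  0.097]
(256, 230) [ 0.565 -0.044  0.049]
(313, 180) [ 0.678 -0.169  0.052]
(259, 180) [ 0.677 -0.049  0.048]
(280, 293) [ 0.43  -0.098  0.046]
(285, 167) [ 0.709 -0.107  0.042]
(234, 186) [0.654 0.003 0.085]
(334, 208) [ 0.623 -0.22   0.007]
(260, 250) [ 0.521 -0.054  0.049]
(270, 270) [ 0.477 -0.077  0.073]
top 0.41 193 [-0.157 -0.038]
top 0.43 537 [-0.176 -0.033]
top 0.45 613 [-0.176 -0.035]
top 0.47 544 [-0.178 -0.026]
top 0.49 283 [-0.178 -0.026]
top 0.51 238 [-0.178 -0.003]
top 0.53 198 [-0.181 -0.034]
top 0.55 253 [-0.183 -0.031]
top 0.57 353 [-0.183 -0.04 ]
top 0.59 563 [-0.185 -0.044]
holder ((487.1612243652344, -98.39146423339844), (25.031267166137695, 81.9474868774414), 0.41917651891708374)
tab 83 [[ 0.423 -0.059  0.05 ]
 [ 0.499 -0.037  0.057]
 [ 0.487 -0.048  0.053]]
scene 0.41 299 [-0.155 -0.039]
scene 0.43 612 [-0.158 -0.035]
scene 0.45 587 [-0.178 -0.036]
scene 0.47 714 [-0.177 -0.028]
scene 0.49 330 [-0.18  -0.026]
scene 0.51 315 [-0.182 -0.   ]
scene 0.53 168 [-0.161 -0.035]
scene 0.55 233 [-0.184 -0.031]
scene 0.57 181 [-0.185 -0.041]
scene 0.59 409 [-0.186 -0.043]
holder ((487.4728088378906, -99.8287353515625), (83.09107208251953, 25.025606155395508), 89.96915435791016)
tab 130 [[ 0.445 -0.06   0.05 ]
 [ 0.5   -0.037  0.069]
 [ 0.487 -0.049  0.054]]
```

Run:
```python
from h import *
for nm in('top','scene'):
    P=np.load(nm+'0.npy').reshape(-1,3); P=P[~np.isnan(P[:,0])]
    B=P[(P[:,0]>.36)&(P[:,0]<.76)&(P[:,1]>-.22)&(P[:,1]<0.01)]
    # rail edges: outermost points z 44..54
    r=B[(B[:,2]>.042)&(B[:,2]<.054)]
    L=[];R=[]
    for x0 in np.arange(.56,.71,.01):
        b=r[(r[:,0]>=x0)&(r[:,0]<x0+.01)&(r[:,1]<-.02)]
        if len(b)>5: L.append([x0+.005,np.percentile(b[:,1],99)])
    L=np.array(L); p=np.polyfit(L[:,0],L[:,1],1); print(nm,'left edge',p, np.round(L[:,1]-np.polyval(p,L[:,0]),4))
    yaw=np.arctan(p[0]); c,s=np.cos(yaw),np.sin(yaw); A=np.array([[c,-s],[s,c]])
    h=B[(B[:,2]>.076)&(B[:,2]<.09)]@np.eye(3)
    r=cv2.minAreaRect((h[:,:2]*1000).astype(np.float32)); print('holder rect',r)
    q=B[(B[:,2]>.03)&(B[:,2]<.056)][:,:2]@A   # slicer axes, world origin
    print('x ext',np.percentile(q[:,0],[.2,99.8]),'y ext',np.percentile(q[:,1],[.3,2,98,99.7]))
    h2=h[:,:2]@A; print('holder slicer axes',h2.min(0),h2.max(0), np.percentile(h2,[1,99],axis=0))
    w=P[(P[:,0]>.44)&(P[:,0]<.56)&(P[:,1]>-.03)&(P[:,1]<0.03)&(P[:,2]>.045)]; w2=w[:,:2]@A
    print('tab n',len(w),w2.min(0),w2.max(0),w[:,2].max(), 'world',w.mean(0))
    k=P[(P[:,0]>.6)&(P[:,0]<.72)&(P[:,1]>-.03)&(P[:,1]<0.04)&(P[:,2]>.03)];print('salt',k.min(0),k.max(0))
```

```text
top left edge [-0.05968658 -0.00796658] [ 0.0016  0.0004 -0.001  -0.0001 -0.0012 -0.0008 -0.0001  0.0008 -0.0007
  0.0001  0.0009 -0.0006  0.0002  0.0008 -0.0004]
holder rect ((557.7435913085938, -55.5682373046875), (252.51803588867188, 112.77967834472656), 50.128055572509766)
x ext [0.41811478 0.7266449 ] y ext [-0.14878502 -0.14553231 -0.00214379  0.03820027]
holder slicer axes [ 0.48062597 -0.14872308] [0.67683711 0.05017429] [[ 0.48159766 -0.14366265]
 [ 0.67238859  0.04816591]]
tab n 83 [4.81036686e-01 1.05878405e-04] [0.51361811 0.03343276] 0.06629630584512314 world [ 0.5071014  -0.01136941  0.06122031]
salt [ 0.64250694 -0.01261026  0.03053518] [0.68026988 0.02793446 0.09187769]
scene left edge [-0.06536369 -0.00503848] [ 0.0008 -0.0001  0.0002 -0.0002 -0.0002 -0.0004 -0.0003 -0.0003 -0.
 -0.0003 -0.      0.0001  0.0002  0.0006 -0.0001]
holder rect ((569.91259765625, -58.705780029296875), (247.52638244628906, 114.43387603759766), 41.52811050415039)
x ext [0.4187121  0.72782857] y ext [-0.14684473 -0.14348672  0.00499617  0.04618726]
holder slicer axes [ 0.48138448 -0.14690471] [0.67647949 0.05377714] [[ 0.48250856 -0.14014407]
 [ 0.66908961  0.05159737]]
tab n 132 [0.49808295 0.00560394] [0.51479226 0.03633486] 0.0672741878431562 world [ 0.50682858 -0.01123379  0.05959132]
salt [ 0.64325282 -0.01306887  0.03002328] [0.67818392 0.0286369  0.09132926]
```

```bash
cat >> h.py <<'E'
from scipy.spatial.transform import Rotation as Ro
YAW=-0.0625; A=np.array([[np.cos(YAW),-np.sin(YAW)],[np.sin(YAW),np.cos(YAW)]])
X0,Y0=0.5845,-0.068
def tool():
    o=readout.get_obs(); q=o['eef_rot']; return o,Ro.from_quat([q[1],q[2],q[3],q[0]])
def go(x,y,z):   # slicer coords in m -> tool shift in mm; also turn to align tool y with slicer y, pointing down
    o,R=tool(); w=np.r_[A@[x+X0,y+Y0],z]
    T=np.c_[[-A[0,0],-A[1,0],0],[A[0,1],A[1,1],0],[0,0,-1]]
    print('target',w.round(4),'shift mm',(R.inv().apply(w-o['eef_pos'])*1000).round(1),'rot',(R.inv()*Ro.from_matrix(T)).as_rotvec().round(3))
def st():
    o,R=tool(); p=A.T@o['eef_pos'][:2]-[X0,Y0]; print('slicer pos',p.round(4),o['eef_pos'].round(4),'F',A.T@o['wrist_force'][:2],o['wrist_force'][2].round(2),'t',o['time_s'],o['opening'])
E
python3 -c "
from h import *
go(-.1145,.089,.2)"
```

```text
target [ 0.4704 -0.0084  0.2   ] shift mm [-447.4 -428.7   50. ] rot [-0.001 -0.    -0.27 ]
```

>>> play_rows(xyz=[[-40,-38,5],[-80,-76,10],[-120,-115,15],[-160,-153,20],[-200,-192,25],[-240,-230,30],[-280,-268,35],[-320,-307,40],[-360,-345,45],[-400,-383,50]], rot=[[0,0,-0.03],[0,0,-0.06],[0,0,-0.09],[0,0,-0.12],[0,0,-0.15],[0,0,-0.18],[0,0,-0.21],[0,0,-0.24],[0,0,-0.27],[0,0,-0.27]], grip=[0,0,0,0,0,0,0,0,0,0])

```text
time_s: 1.35
eef_pos: [0.4412, 0.0491, 0.2001]
eef_rot: [0.0, 0.031, 1.0, 0.0]
wrist_force: [0.3, 0.2, -0.7]
opening: 0.004
grasp_force: 0.0
```

```bash
python3 -c "
from h import *
st();go(-.1145,.089,.12)
d=vision.camera('wrist');save('w1',d)
o,R=tool();T=np.eye(4);T[:3,:3]=R.as_matrix();T[:3,3]=o['eef_pos'];W=cloud(d,T@np.array(d['hand_eye']))
np.save('w1.npy',W)
"
```

```text
slicer pos [-0.1473  0.1445] [0.4412 0.0491 0.2001] F [0.33222026 0.26666932] -0.7 t 1.35 0.0040930397547121146
target [ 0.4704 -0.0084  0.12  ] shift mm [-32.8 -55.5  80.1] rot [ 0.  0. -0.]
```

View pics/w1.png

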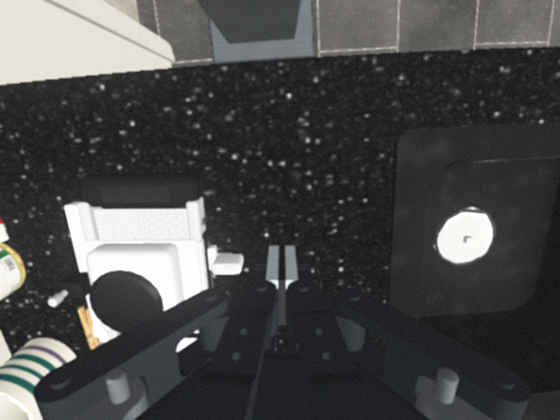

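The wrist view shows the tab at (228,263), the holder's near face at row 245, the grip at the top around (140,190), and the closed fingers at (283,260). I'll compare its depth with the first estimate.

Run:
```python
from h import *
W=np.load('w1.npy'); P=W.reshape(-1,3); P=P[~np.isnan(P[:,0])]
S=np.c_[P[:,:2]@A-[X0,Y0],P[:,2]]
def box(n,x0,x1,y0,y1,z0,z1):
    b=S[(S[:,0]>x0)&(S[:,0]<x1)&(S[:,1]>y0)&(S[:,1]<y1)&(S[:,2]>z0)&(S[:,2]<z1)]
    print(n,len(b),np.percentile(b,[1,50,99],axis=0).round(4).tolist())
box('tab',-.12,-.05,.069,.115,.045,.08)
box('holder',-.13,-.07,-.05,.05,.077,.09)
box('holder side',-.08,-.0,-.05,.06,.077,.09)
box('grip',-.19,-.13,-.05,.05,.02,.06)
b=S[(S[:,2]>.045)&(S[:,2]<.053)&(abs(S[:,1]-.058)<.01)&(S[:,0]<-.1)]
print(len(b),np.percentile(b,[1,50,99],axis=0).round(4))
```

```text
tab 495 [[-0.08, 0.0694, 0.0456], [-0.0779, 0.0834, 0.0625], [-0.0699, 0.0966, 0.0662]]
holder 2145 [[-0.1003, -0.0454, 0.0772], [-0.0905, 0.0027, 0.0838], [-0.0708, 0.034, 0.0861]]
holder side 793 [[-0.0799, -0.0461, 0.0773], [-0.0668, 0.0259, 0.0839], [-0.0126, 0.0345, 0.0862]]
grip 3361 [[-0.165, -0.0492, 0.0336], [-0.1511, 0.0012, 0.046], [-0.1303, 0.0491, 0.0495]]
272 [[-0.1469  0.0481  0.0451]
 [-0.1207  0.0513  0.048 ]
 [-0.1006  0.0543  0.0513]]
```

>>> play_rows(xyz=[[-6,-10,0],[-13,-22,0],[-20,-34,0],[-27,-46,0],[-33,-55,10],[-33,-55,30],[-33,-55,50],[-33,-55,70],[-33,-55,80],[-33,-55,80]], rot=[[0,0,0],[0,0,0],[0,0,0],[0,0,0],[0,0,0],[0,0,0],[0,0,0],[0,0,0],[0,0,0],[0,0,0]], grip=[0,0,0,0,0,0,0,0,0,0])

```text
time_s: 2.65
eef_pos: [0.4697, -0.006, 0.1194]
eef_rot: [-0.001, 0.031, 1.0, 0.0]
wrist_force: [-0.7, 1.1, 0.3]
opening: -0.004
grasp_force: 0.0
```

```bash
python3 -c "
from h import *
st();go(-.1145,.089,.063)"
```

```text
slicer pos [-0.1153  0.0913] [ 0.4697 -0.006   0.1194] F [-0.75998372  1.07878065] 0.27 t 2.65 -0.0038629022366405996
target [ 0.4704 -0.0084  0.063 ] shift mm [-0.9 -2.3 56.4] rot [ 0.    -0.002 -0.   ]
```

>>> play_rows(xyz=[[-1,-3,8],[-1,-4,20],[-1,-4,32],[-1,-4,44],[-1,-4,54],[-1,-4,57],[-1,-4,57],[-6,-4,57],[-10,-4,57],[-10,-4,57]], rot=[[0,0,0],[0,0,0],[0,0,0],[0,0,0],[0,0,0],[0,0,0],[0,0,0],[0,0,0],[0,0,0],[0,0,0]], grip=[0,0,0,0,0,0,0,0,0,0])

```text
time_s: 3.9
eef_pos: [0.4806, -0.0109, 0.0636]
eef_rot: [0.0, 0.031, 1.0, -0.0]
wrist_force: [-0.8, -0.0, 0.1]
opening: -0.002
grasp_force: 0.0
```

```bash
sed -i 's/-0.068$/-0.0705/' h.py; python3 -c "
from h import *
st()
d=vision.camera('wrist');save('w2',d)"
```

```text
slicer pos [-0.1041  0.0896] [ 0.4806 -0.0109  0.0636] F [-0.75597941 -0.05904455] 0.15 t 3.9 -0.0021636831434385904
```

View pics/w2.png

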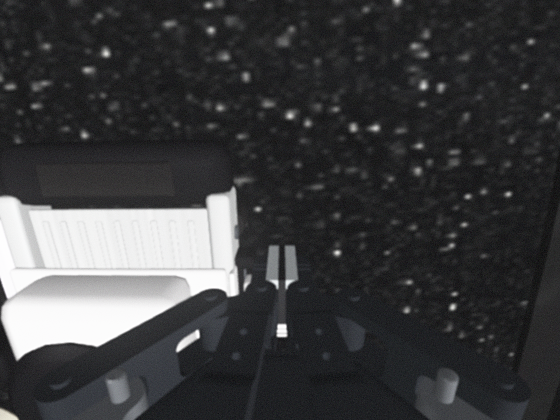

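The fingers (283,265) stand just left of the rail, and the tab shows behind them at (283,330). Now pushing the tab slowly.

>>> play_rows(xyz=[[-4,0,0],[-8,0,0],[-11,0,0],[-14,0,0],[-17,0,0],[-20,0,0],[-23,0,0],[-26,0,0],[-29,0,0],[-32,0,0]], rot=[[0,0,0],[0,0,0],[0,0,0],[0,0,0],[0,0,0],[0,0,0],[0,0,0],[0,0,0],[0,0,0],[0,0,0]], grip=[0,0,0,0,0,0,0,0,0,0])

```text
time_s: 5.2
eef_pos: [0.512, -0.0126, 0.0631]
eef_rot: [-0.0, 0.031, 1.0, 0.0]
wrist_force: [-2.5, 1.5, -0.2]
opening: -0.001
grasp_force: 1.3
```

```bash
python3 -c "
from h import *
st()"
```

```text
slicer pos [-0.0728  0.0899] [ 0.512  -0.0126  0.0631] F [-2.61855447  1.34411902] -0.21 t 5.2 -0.0013021405142840056
```

>>> play_rows(xyz=[[-1,0,0],[-2,0,0],[-3,0,0],[-4,0,0],[-5,0,0],[-6,0,0],[-7,0,0],[-7.5,0,0],[-8,0,0],[-8,0,0]], rot=[[0,0,0],[0,0,0],[0,0,0],[0,0,0],[0,0,0],[0,0,0],[0,0,0],[0,0,0],[0,0,0],[0,0,0]], grip=[0,0,0,0,0,0,0,0,0,0])

```text
time_s: 6.45
eef_pos: [0.52, -0.0134, 0.0633]
eef_rot: [0.0, 0.031, 1.0, -0.0]
wrist_force: [-2.3, 1.3, -1.1]
opening: 0.002
grasp_force: 1.1
```

```bash
python3 -c "
from h import *
st()"
```

```text
slicer pos [-0.0647  0.0897] [ 0.52   -0.0134  0.0633] F [-2.38301532  1.17487523] -1.15 t 6.45 0.002432914890126794
```

>>> play_rows(xyz=[[-0.4,0,0],[-0.8,0,0],[-1.2,0,0],[-1.6,0,0],[-2,0,0],[-2.4,0,0],[-2.7,0,0],[-3,0,0],[-3,0,0],[-3,0,0]], rot=[[0,0,0],[0,0,0],[0,0,0],[0,0,0],[0,0,0],[0,0,0],[0,0,0],[0,0,0],[0,0,0],[0,0,0]], grip=[0,0,0,0,0,0,0,0,0,0])

```text
time_s: 7.7
eef_pos: [0.5222, -0.0134, 0.0633]
eef_rot: [-0.001, 0.031, 1.0, 0.0]
wrist_force: [-6.5, 1.6, 2.3]
opening: 0.001
grasp_force: 3.1
```

```bash
python3 -c "
from h import *
st()"
```

```text
slicer pos [-0.0625  0.0898] [ 0.5222 -0.0134  0.0633] F [-6.6119134   1.21738909] 2.32 t 7.7 0.0014927894141541535
```

>>> play_rows(xyz=[[4,0,0],[12,0,0],[22,0,0],[32,0,-5],[42,0,-20],[52,0,-40],[60,0,-60],[66,-10,-80],[70,-25,-90],[71,-40,-90]], rot=[[0,0,0],[0,0,0],[0,0,0],[0,0,0],[0,0,0],[0,0,0],[0,0,0],[0,0,0],[0,0,0],[0,0,0]], grip=[0,0,0,0,0,0,0,0,0,0])

```text
time_s: 8.95
eef_pos: [0.4497, -0.05, 0.154]
eef_rot: [0.001, 0.031, 1.0, -0.0]
wrist_force: [-0.9, -0.0, 0.0]
opening: -0.0
grasp_force: 0.0
```

Run:
```python
from h import *
st();go(-.135,0,.077)
W=cloud(vision.camera('top')); d=vision.camera('scene'); W2=cloud(d)
for nm,w in(('top',W),('scene',W2)):
    P=w.reshape(-1,3);P=P[~np.isnan(P[:,0])];S=np.c_[P[:,:2]@A-[X0,Y0],P[:,2]]
    def box(n,x0,x1,y0,y1,z0,z1):
        b=S[(S[:,0]>x0)&(S[:,0]<x1)&(S[:,1]>y0)&(S[:,1]<y1)&(S[:,2]>z0)&(S[:,2]<z1)]
        print(nm,n,len(b),np.percentile(b,[1,50,99],axis=0).round(4).tolist() if len(b) else '')
    box('tab',-.12,0.0,.069,.115,.055,.08)
    box('holder',-.13,0.02,-.05,.05,.077,.09)
    box('far end',.1,.17,-.07,.07,.03,.06)
```

```text
slicer pos [-0.1326  0.0487] [ 0.4497 -0.05    0.154 ] F [-0.92345306 -0.10016937] 0.03 t 8.95 -0.0002481396584225327
target [ 0.4442 -0.0984  0.077 ] shift mm [  2.5 -48.6  77. ] rot [-0.001  0.002 -0.   ]
top tab 15 [[-0.0471, 0.0778, 0.0568], [-0.0435, 0.084, 0.0627], [-0.0411, 0.0956, 0.0667]]
top holder 387 [[-0.0937, -0.038, 0.0772], [-0.0268, -0.0118, 0.0817], [-0.0126, 0.0433, 0.0863]]
top far end 1025 [[0.1005, -0.0573, 0.0371], [0.1214, 0.0031, 0.0429], [0.1436, 0.064, 0.0499]]
scene tab 88 [[-0.0523, 0.0799, 0.0552], [-0.0483, 0.0922, 0.0633], [-0.0418, 0.1049, 0.0664]]
scene holder 0 
scene far end 352 [[0.1004, 0.019, 0.0335], [0.1214, 0.0421, 0.0442], [0.144, 0.064, 0.0504]]
```

The tab is home, with its centre at about -45 mm, and the slicer hasn't moved. Going in behind the holder.

>>> play_rows(xyz=[[2.5,-10,0],[2.5,-22,0],[2.5,-34,0],[2.5,-44,0],[2.5,-48.5,10],[2.5,-48.5,28],[2.5,-48.5,46],[2.5,-48.5,64],[2.5,-48.5,77],[2.5,-48.5,77]], rot=[[0,0,0],[0,0,0],[0,0,0],[0,0,0],[0,0,0],[0,0,0],[0,0,0],[0,0,0],[0,0,0],[0,0,0]], grip=[0,0,0,0,0,0,0,0,0,0])

```text
time_s: 10.3
eef_pos: [0.4431, -0.0967, 0.0751]
eef_rot: [-0.001, 0.031, 1.0, 0.001]
wrist_force: [1.0, 0.1, 0.3]
opening: -0.003
grasp_force: 0.0
```

```bash
python3 -c "
from h import *
st()
d=vision.camera('wrist');save('w3',d)
d=vision.camera('scene');cv2.imwrite('pics/s3.png',cv2.resize(d['color'][140:300,200:380,::-1],None,fx=4,fy=3.75))"
```

```text
slicer pos [-0.1362  0.0016] [ 0.4431 -0.0967  0.0751] F [1.00517146 0.1864107 ] 0.26 t 10.3 -0.0026724503978324127
```

View pics/w3.png

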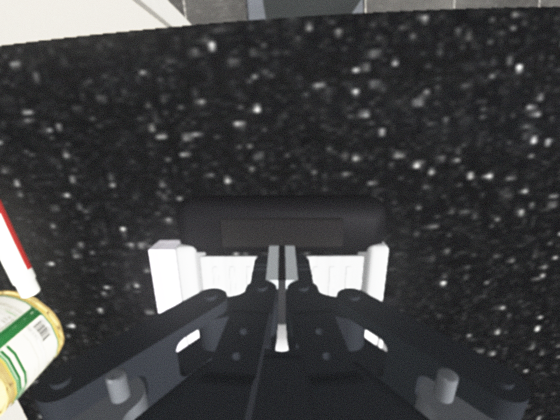

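The fingers (283,265) are centred between the rails (x ≈ 190 to 375) and touch nothing. Pushing the holder.

>>> play_rows(xyz=[[-4,0,0],[-8,0,0],[-12,0,0],[-16,0,0],[-19,0,0],[-22,0,0],[-25,0,0],[-28,0,0],[-31,0,0],[-34,0,0]], rot=[[0,0,0],[0,0,0],[0,0,0],[0,0,0],[0,0,0],[0,0,0],[0,0,0],[0,0,0],[0,0,0],[0,0,0]], grip=[0,0,0,0,0,0,0,0,0,0])

```text
time_s: 11.65
eef_pos: [0.4778, -0.0992, 0.0761]
eef_rot: [-0.0, 0.031, 1.0, 0.0]
wrist_force: [-3.7, 0.6, 2.4]
opening: -0.001
grasp_force: 1.7
```

```bash
python3 -c "
from h import *
st()"
```

```text
slicer pos [-0.1014  0.0013] [ 0.4778 -0.0992  0.0761] F [-3.73802084  0.35274716] 2.36 t 11.65 -0.00086284533832005
```

>>> play_rows(xyz=[[-4,0,0],[-8,0,0],[-12,0,0],[-16,0,0],[-20,0,0],[-24,0,0],[-28,0,0],[-32,0,0],[-35,0,0],[-38,0,0]], rot=[[0,0,0],[0,0,0],[0,0,0],[0,0,0],[0,0,0],[0,0,0],[0,0,0],[0,0,0],[0,0,0],[0,0,0]], grip=[0,0,0,0,0,0,0,0,0,0])

```text
time_s: 12.9
eef_pos: [0.516, -0.1016, 0.0762]
eef_rot: [-0.0, 0.031, 1.0, 0.0]
wrist_force: [-3.0, 1.8, -1.2]
opening: -0.001
grasp_force: 1.7
```

Run:
```python
from h import *
st()
for nm in('top','scene'):
    w=cloud(vision.camera(nm))
    P=w.reshape(-1,3);P=P[~np.isnan(P[:,0])];S=np.c_[P[:,:2]@A-[X0,Y0],P[:,2]]
    def box(n,x0,x1,y0,y1,z0,z1):
        b=S[(S[:,0]>x0)&(S[:,0]<x1)&(S[:,1]>y0)&(S[:,1]<y1)&(S[:,2]>z0)&(S[:,2]<z1)]
        print(nm,n,len(b),np.percentile(b,[1,50,99],axis=0).round(4).tolist() if len(b) else '')
    box('housing',-.1,.08,-.095,-.062,.056,.1)
    box('far end',.1,.17,-.07,.07,.03,.06)
```

```text
slicer pos [-0.0632  0.0014] [ 0.516  -0.1016  0.0762] F [-3.13657088  1.60142994] -1.23 t 12.9 -0.001338386383139997
top housing 10 [[-0.0175, -0.0708, 0.064], [-0.0103, -0.0667, 0.0747], [0.0004, -0.0635, 0.0935]]
top far end 1023 [[0.1004, -0.0572, 0.0364], [0.1214, 0.003, 0.0427], [0.1438, 0.0637, 0.0492]]
scene housing 0 
scene far end 0
```

>>> play_rows(xyz=[[-3,0,0],[-6,0,0],[-9,0,0],[-12,0,0],[-14,0,0],[-16,0,0],[-18,0,0],[-20,0,0],[-22,0,0],[-24,0,0]], rot=[[0,0,0],[0,0,0],[0,0,0],[0,0,0],[0,0,0],[0,0,0],[0,0,0],[0,0,0],[0,0,0],[0,0,0]], grip=[0,0,0,0,0,0,0,0,0,0])

```text
time_s: 14.25
eef_pos: [0.5396, -0.1032, 0.0762]
eef_rot: [-0.0, 0.031, 1.0, 0.0]
wrist_force: [-6.1, -1.0, 3.6]
opening: 0.001
grasp_force: 2.6
```

```bash
python3 -c "
from h import *
st()"
```

```text
slicer pos [-0.0395  0.0012] [ 0.5396 -0.1032  0.0762] F [-6.03268505 -1.38461697] 3.63 t 14.25 0.0010171444129874667
```

On the rise now, at 6 N. I'll creep on with about 10 mm more.

>>> play_rows(xyz=[[-1,0,0],[-2,0,0],[-3,0,0],[-4,0,0],[-5,0,0],[-6,0,0],[-7,0,0],[-8,0,0],[-9,0,0],[-10,0,0]], rot=[[0,0,0],[0,0,0],[0,0,0],[0,0,0],[0,0,0],[0,0,0],[0,0,0],[0,0,0],[0,0,0],[0,0,0]], grip=[0,0,0,0,0,0,0,0,0,0])

```text
time_s: 15.5
eef_pos: [0.5499, -0.1039, 0.0763]
eef_rot: [0.0, 0.031, 1.0, -0.0]
wrist_force: [-3.3, -0.1, 1.4]
opening: -0.001
grasp_force: 1.4
```

```bash
python3 -c "
from h import *
st()"
```

```text
slicer pos [-0.0292  0.0012] [ 0.5499 -0.1039  0.0763] F [-3.30201979 -0.27396293] 1.39 t 15.5 -0.0005245842455073545
```

>>> play_rows(xyz=[[-0.6,0,0],[-1.2,0,0],[-1.8,0,0],[-2.4,0,0],[-3,0,0],[-3.5,0,0],[-4,0,0],[-4.5,0,0],[-5,0,0],[-5,0,0]], rot=[[0,0,0],[0,0,0],[0,0,0],[0,0,0],[0,0,0],[0,0,0],[0,0,0],[0,0,0],[0,0,0],[0,0,0]], grip=[0,0,0,0,0,0,0,0,0,0])

```text
time_s: 16.75
eef_pos: [0.5549, -0.1042, 0.0763]
eef_rot: [0.0, 0.031, 1.0, -0.0]
wrist_force: [-1.2, 0.2, -0.8]
opening: -0.001
grasp_force: 0.0
```

```bash
python3 -c "
from h import *
st()"
```

```text
slicer pos [-0.0242  0.0012] [ 0.5549 -0.1042  0.0763] F [-1.17361037  0.11429016] -0.84 t 16.75 -0.000703957319600504
```

The push has fallen to nearly nothing, so the catch is dropping in. I'll creep on until the stop block is felt.

>>> play_rows(xyz=[[-0.4,0,0],[-0.8,0,0],[-1.2,0,0],[-1.6,0,0],[-2,0,0],[-2.3,0,0],[-2.6,0,0],[-2.8,0,0],[-3,0,0],[-3,0,0]], rot=[[0,0,0],[0,0,0],[0,0,0],[0,0,0],[0,0,0],[0,0,0],[0,0,0],[0,0,0],[0,0,0],[0,0,0]], grip=[0,0,0,0,0,0,0,0,0,0])

```text
time_s: 18.0
eef_pos: [0.5577, -0.1043, 0.0762]
eef_rot: [-0.0, 0.031, 1.0, 0.0]
wrist_force: [-2.3, -0.0, 0.3]
opening: 0.003
grasp_force: 1.4
```

```bash
python3 -c "
from h import *
st()"
```

```text
slicer pos [-0.0214  0.0012] [ 0.5577 -0.1043  0.0762] F [-2.33458133 -0.1489994 ] 0.32 t 18.0 0.002552271803559954
```

>>> play_rows(xyz=[[-0.2,0,0],[-0.4,0,0],[-0.6,0,0],[-0.8,0,0],[-1,0,0],[-1.1,0,0],[-1.2,0,0],[-1.2,0,0],[-1.2,0,0],[-1.2,0,0]], rot=[[0,0,0],[0,0,0],[0,0,0],[0,0,0],[0,0,0],[0,0,0],[0,0,0],[0,0,0],[0,0,0],[0,0,0]], grip=[0,0,0,0,0,0,0,0,0,0])

```text
time_s: 19.25
eef_pos: [0.5581, -0.1043, 0.0762]
eef_rot: [-0.001, 0.031, 1.0, 0.0]
wrist_force: [-8.0, 0.2, 5.1]
opening: -0.0
grasp_force: 3.7
```

```bash
python3 -c "
from h import *
st()"
```

```text
slicer pos [-0.021   0.0013] [ 0.5581 -0.1043  0.0762] F [-7.97186272 -0.27543944] 5.15 t 19.25 -0.00014790983993313774
```

The stop block is felt at 8 N, and the command is 0.8 mm ahead of the measured position. Backing off, rising and checking.

>>> play_rows(xyz=[[2,0,0],[8,0,0],[18,0,0],[30,0,0],[45,0,-15],[60,0,-40],[80,0,-65],[105,0,-90],[130,0,-110],[150,0,-120]], rot=[[0,0,0],[0,0,0],[0,0,0],[0,0,0],[0,0,0],[0,0,0],[0,0,0],[0,0,0],[0,0,0],[0,0,0]], grip=[0,0,0,0,0,0,0,0,0,0])

```text
time_s: 20.5
eef_pos: [0.4083, -0.0949, 0.1972]
eef_rot: [0.001, 0.031, 1.0, -0.0]
wrist_force: [0.3, 0.3, -0.5]
opening: -0.0
grasp_force: 0.0
```

>>> play_rows(xyz=[[0,15,-10],[0,40,-20],[0,70,-30],[0,100,-40],[0,130,-40],[0,160,-40],[0,190,-40],[0,210,-40],[0,220,-40],[0,220,-40]], rot=[[0,0,0],[0,0,0],[0,0,0],[0,0,0],[0,0,0],[0,0,0],[0,0,0],[0,0,0],[0,0,0],[0,0,0]], grip=[0,0,0,0,0,0,0,0,0,0])

```text
time_s: 21.75
eef_pos: [0.4229, 0.1252, 0.2362]
eef_rot: [-0.0, 0.031, 1.0, -0.0]
wrist_force: [0.0, -0.3, 0.3]
opening: -0.002
grasp_force: 0.0
```

Run:
```python
from h import *
st(); I=[]
for nm in('top','scene'):
    d=vision.camera(nm);w=cloud(d)
    I.append(cv2.resize(d['color'][150:310,220:350,::-1] if nm=='top' else d['color'][140:300,220:350,::-1],(390,480)))
    for tag,w in(('before',np.load(nm+'0.npy')),('now',w)):
        P=w.reshape(-1,3);P=P[~np.isnan(P[:,0])];S=np.c_[P[:,:2]@A-[X0,Y0],P[:,2]]
        def box(n,x0,x1,y0,y1,z0,z1):
            b=S[(S[:,0]>x0)&(S[:,0]<x1)&(S[:,1]>y0)&(S[:,1]<y1)&(S[:,2]>z0)&(S[:,2]<z1)]
            print(nm,tag,n,len(b),np.percentile(b,[1,50,99],axis=0).round(4).tolist() if len(b) else '')
        box('catch',-.1,.08,-.095,-.062,.058,.1)
        box('holder',-.13,0.1,-.05,.05,.077,.09)
        box('tab',-.12,0.0,.069,.115,.055,.08)
        box('far end',.1,.17,-.07,.07,.03,.06)
        box('grip',-.19,-.135,-.07,.07,.03,.06)
cv2.imwrite('pics/f.png',np.hstack(I))
```

```text
slicer pos [-0.1702  0.2219] [0.4229 0.1252 0.2362] F [ 0.05401624 -0.32326478] 0.28 t 21.75 -0.0015727151238727494
top before catch 70 [[-0.0676, -0.0767, 0.0661], [-0.0593, -0.0688, 0.0766], [-0.0484, -0.0628, 0.0962]]
top before holder 717 [[-0.1026, -0.038, 0.0773], [-0.0717, 0.0027, 0.0819], [-0.0139, 0.0432, 0.0865]]
top before tab 79 [[-0.0828, 0.0774, 0.057], [-0.0772, 0.0922, 0.0621], [-0.0713, 0.1054, 0.0663]]
top before far end 1006 [[0.1002, -0.057, 0.0368], [0.1209, 0.0037, 0.0426], [0.1427, 0.0642, 0.0502]]
top before grip 848 [[-0.1664, -0.0591, 0.0342], [-0.1508, 0.0017, 0.0442], [-0.1354, 0.0622, 0.0497]]
top now catch 76 [[0.0244, -0.0778, 0.0593], [0.0318, -0.0687, 0.0757], [0.0443, -0.0621, 0.0917]]
top now holder 675 [[-0.0103, -0.0373, 0.077], [0.0177, 0.0028, 0.0817], [0.0781, 0.0433, 0.0867]]
top now tab 77 [[-0.0529, 0.0778, 0.0566], [-0.0476, 0.0927, 0.0624], [-0.0413, 0.1059, 0.0662]]
top now far end 1016 [[0.1005, -0.0571, 0.0371], [0.1215, 0.0032, 0.0428], [0.1439, 0.0641, 0.0492]]
top now grip 827 [[-0.1657, -0.0587, 0.0348], [-0.1504, 0.0024, 0.0442], [
[... 269 characters left out ...]
 0.0765, 0.0551], [-0.0778, 0.0913, 0.063], [-0.0703, 0.1049, 0.0667]]
scene before far end 910 [[0.1005, -0.0575, 0.0357], [0.1215, 0.0044, 0.0439], [0.1433, 0.0645, 0.0504]]
scene before grip 1025 [[-0.166, -0.0563, 0.0316], [-0.153, 0.0047, 0.0457], [-0.1355, 0.0615, 0.0512]]
scene now catch 95 [[0.025, -0.0779, 0.059], [0.0301, -0.0685, 0.076], [0.0435, -0.0621, 0.0923]]
scene now holder 259 [[-0.0098, -0.0387, 0.0772], [0.0043, -0.025, 0.083], [0.079, 0.0053, 0.0871]]
scene now tab 0 
scene now far end 441 [[0.1029, -0.0591, 0.0397], [0.1251, -0.0268, 0.0444], [0.1442, 0.0084, 0.0505]]
scene now grip 457 [[-0.1648, -0.0569, 0.0321], [-0.1529, -0.0279, 0.0461], [-0.1355, 0.0013, 0.0507]]
```

View pics/f.png

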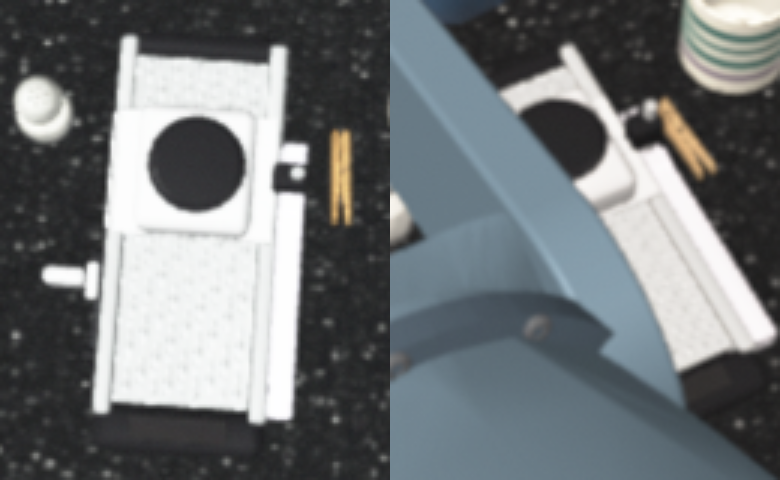

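The top picture shows the holder parked over the blade. The catch housing at (290,178) sits by the stop block with its head about 4 mm lower, the tab at (65,275) is home, and the slicer, shaker and peg look unmoved. Handing in.

```bash
python3 -c "
from h import *
print(ctrl.hand_in())"
```

```text
the job is handed in; nothing more can be done
None
```

I pushed the thickness tab to its stop, then slid the holder until its catch dropped into the parking notch. I handed the job in at about 22 s, with the slicer unmoved in the camera images, the salt shaker and peg looking undisturbed, and no pass/fail result returned.

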